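# Take the battery cover off a press control unit

## Task

The battery in the blue control unit has to be changed. With the fingertips press the orange snap tab gently inward until the grey cover springs up at the front, touching only the tab; then draw the cover back towards the tab so that its rear tongues leave their slots, lift it off and lay it gently, right way up and flat, inside the steel tray. Do not overload the tab, wrench the cover or disturb the other things on the bench, and let go of everything at the end.

Things in the scene. Friction and masses are not known exactly. Their poses are not given: they have to be found in the camera images.
- unit: Blue control unit fixed to the bench, 168 (x) x 110 (y) mm. Origin on the bench under the centre of the battery compartment; z up; its -x side is the front, with the orange tab. The compartment (x -58 to 58 mm) is 60 mm high and covered by the cover; behind it (x 58 to 110) is a block 62 mm high with a red stop button, top at 90 mm.
- tab_face (a point): Nominal middle of the orange snap tab's face (unit x -84, y 0, z 28 mm; fixed to the unit, axes as the unit's): a nose 36 mm wide, rounded about y (z 20 to 36 mm), 8 to 17 mm proud of the cover's skirt. The real face lies up to 5 mm nearer or farther along x. Push it along +x: preload 2 to 3 N, then 2 N/mm; the catch lets go after 1 to 3 mm, at 4 to 13 N; hard stop after 3.4 mm.
- tab_foot (a point): Nominal place of the root about which the orange tab flexes (unit x -68, y 0, z 8 mm; fixed to the unit), 20 mm below the middle of the nose. Pressed with over 20 N the tab breaks. Keep it in until the cover is up: damped ejector pins raise it in about half a second. Then the tab can be released and the cover stays up.
- cover: Grey loose cover, 0.15 kg: plate 129 (x -72 to 57) x 106 (y) x 5 mm. Origin on the plate's underside over the compartment's centre, 60 mm above the bench when shut; z up, axes then as the unit's. Below the plate a front skirt (60 mm wide) with the lip that the tab catches, and two rear legs, all 20 mm deep: set down flat it stands on these, origin 20 mm above its support.
- cover_front (a point): Middle of the cover's front edge, plate underside (cover x -72, y 0, z 0). Rises about 10 mm when the catch lets go, the cover tilting about its rear edge by about 0.1 rad. Until then two front pegs, 5 mm deep, keep the cover from moving forward.
- cover_rib (a point): Middle of the top of the cover's black grip rib (cover x -8, y 0, z 25 mm; axes as the cover's). The rib runs along x (cover x -38 to 22 mm), is 18 mm thick (y) and stands 20 mm above the plate.
- unit_ledge (a point): Middle of the underside of the ledge inside the compartment's rear top edge (unit x 50, y 0, z 52 mm). Tongues on the cover's rear legs reach 4 to 6 mm under it. With its front up, the cover comes free when drawn 8 to 15 mm towards the unit's -x, at about that height and tilt, before it is lifted. More than 30 N between cover and unit is wrenching.
- tray: Open steel tray fixed to the bench, outside 210 (x) x 180 (y) x 18 mm high, walls and floor 4 mm. Origin under its centre, z up.
- spray_can: Spray can, 54 mm across, 110 mm tall, loose, upright. Origin at the centre of its foot. Leave alone.
- fitting: Brass hose fitting, 30 mm across, 34 mm tall, loose, upright. Origin at the centre of its foot. Leave alone.
- screwdriver: Screwdriver lying on the bench, loose. Origin under the middle of it. Leave alone.

How it is judged:
By the outcome, as a careful person would: the job done as asked, in the order asked, and still so for the second after the job is handed in, with the robot touching nothing.
It also fails if it takes over 69 s, if anything falls off the work surface, if the arm or the gripper's body presses on something with over 40 N, if the wrist force passes 120 N, or if a joint passes its speed limit or range.

## Robot

A 6-joint arm with a two-finger parallel gripper is mounted at the origin on the work surface. World frame = base frame: x ahead of the robot, y to its left, z up, the work surface at z = 0. Lengths are in m, angles in rad, forces in N, time in s.
With the tool pointing down it reaches from about 0.25 to 0.775 m from the base axis. Payload 4 kg.
Tool frame: the origin (TCP) lies midway between the tips of the shut fingers; the grasp point (between the pads) lies 19 mm behind it (arm.grip_depth is the distance from the TCP to the grasp point, in m); z points along the fingers, y is the line along which they close (so a half turn about z gives the same grasp; the last joint's range is limited). The gripper opens to 94 mm and grips with 3 to 60 N. Pads are 16 mm wide; open, the fingers measure 119 mm over their backs; the gripper's body (75 mm by 177 mm) begins 78 mm behind the grasp point.
Start: joints at [1.024, 0.087, 1.371, -0, 1.684, -0.103], TCP at [0.236, 0.497, 0.206] pointing down, gripper open.
Joint ranges: [-3.1, 3.1], [-0.76, 2.03], [0.27, 2.55], [-1.08, 4.22], [0.17, 2.65], [-2.57, 2.57]. Speed limits (rad/s): [2.79, 2.79, 3.14, 3.14, 3.14, 3.14].

## Interface

Orientations are given as a unit quaternion [x, y, z, w].
In Python, from workcell import status, snapshot, camera_model, arm gives the robot as it stands.
- The arm moves only by the tool jog_arm, never from a script. Its argument "commands" is a list of rows, each a list of 6 numbers: the shift along the tool's x, y, z in cm, then the turn, a rotation vector about the tool's x, y, z in rad. In form: [[tx, ty, tz, wx, wy, wz], ...]. A call has 1 to 12 rows; each row shifts and turns the commanded pose from where the row before left it, along the tool's axes as they then stand; what a row does not reach is not made up. A row lasts 1/12 s, in which the tool goes at most 41.7 mm and 7.16 degrees, less where a joint would pass 70% of its speed; a pose out of reach is approached as far as the arm can. A call is refused whole if a number of a shift passes 4.17 or a number of a turn 0.125, either way. A call with a gripper value outside its range is refused whole. "fingers" is the opening, from 0 (shut) to 1 (fully open), set as the call begins (left out, the last holds). The fingers move at their own pace and stop on an object; the grip force is fixed at half the most. Time passes only in rows, so rows that do not move let the fingers close. It gives the time, the measured TCP pose, the force, the opening and the grip force at its end, in the units of the state.
- status.sense(): the state, without advancing time (a new reading comes with each control period).
- snapshot(name): name is "side" or "top"; returns the picture (400x640x3 uint8, red, green, blue); there is no depth.
- camera_model(name): a dict with "camera_matrix" (3x3 intrinsics, pixels), "extrinsics" (4x4, takes a point from world to camera coordinates). Camera axes: x right, y down, z forward; pixel columns grow to the right and rows downward; lengths in m; the calibration is good to about 2 mm. A picture is of the moment at which its call begins. camera_model takes no time and is no camera call.
- arm.hand_in(): hands the job in; it is judged then, once.
The state is a dict: "time_s": time; "joint_pos": joint angles; "qd": joint speeds; "joint_torque": joint torques, N m; "tool_pos": TCP position; "tcp_rot": TCP orientation; "contact_force": force on the tool from outside, world axes, zero at the start; "wrist_torque": the same for the moment, N m; "grip_width": opening from 0.0 (shut) to 1.0 (fully open); "grip_force": force on a finger pad.
Only numpy, scipy, OpenCV 4.12 (cv2) and the standard library are available. Lean on these libraries where they do the work, as an engineer would, in place of code of your own. Each camera call takes 0.05 s, during which the arm holds its last target. There are 200 camera calls.

## Working session

There is one attempt and no reset: what is moved stays moved. The work goes in short steps, Python scripts to look and compute and a tool call to move; the robot and the scene stay as the last step left them, time stands still between calls to the robot, and variables do not carry over. Pictures are saved under pics/ and viewed, at most 10 in all, crops included, and the job is handed in when it is done.

Besides the shell and the picture viewer there is one more tool, called after "Emit:" by a JSON object that holds its "name" and its "arguments". jog_arm: Moves the arm, as the interface text tells. Its arguments: {"type":"object","properties":{"commands":{"type":"array"},"fingers":{"type":"number"}},"required":["commands"]}

```bash
mkdir -p pics; python3 - <<'E'
from workcell import status, snapshot, camera_model
import cv2,numpy as np
np.set_printoptions(precision=4,suppress=True)
for n in("top","side"):
    cv2.imwrite(f"pics/{n}0.png",snapshot(n)[:,:,::-1]); m=camera_model(n); print(n,m["camera_matrix"],m["extrinsics"])
s=status.sense();print(s)
E
```

```text
top [[362.8086   0.     319.4531]
 [  0.     362.8086 201.6586]
 [  0.       0.       1.    ]] [[-0.0011 -0.9996  0.0272  0.0725]
 [-0.9816 -0.0041 -0.1907  0.5661]
 [ 0.1907 -0.0269 -0.9813  0.7894]
 [ 0.      0.      0.      1.    ]]
side [[497.2585   0.     327.3997]
 [  0.     497.2585 201.8468]
 [  0.       0.       1.    ]] [[ 0.9979 -0.0629  0.0127 -0.5527]
 [-0.0224 -0.5267 -0.8497  0.1154]
 [ 0.0601  0.8477 -0.5271  1.0632]
 [ 0.      0.      0.      1.    ]]
{'time_s': 0.1, 'joint_pos': array([ 1.0239,  0.0879,  1.3721, -0.    ,  1.6836, -0.1031]), 'qd': array([-0.0003, -0.0012, -0.0051,  0.0013,  0.0013,  0.0009]), 'joint_torque': array([  0.002 , -34.1253, -30.3301,   0.072 ,   0.0304,  -0.0001]), 'tool_pos': array([0.2359, 0.4963, 0.2044]), 'tcp_rot': array([ 0.2201,  0.9755, -0.0009, -0.0003]), 'contact_force': array([-0.6248,  0.7112, -0.313 ]), 'wrist_torque': array([ 0.0144, -0.0038, -0.0097]), 'grip_force': 0.0, 'grip_width': 1.0043889953430312}
```

View pics/top0.png

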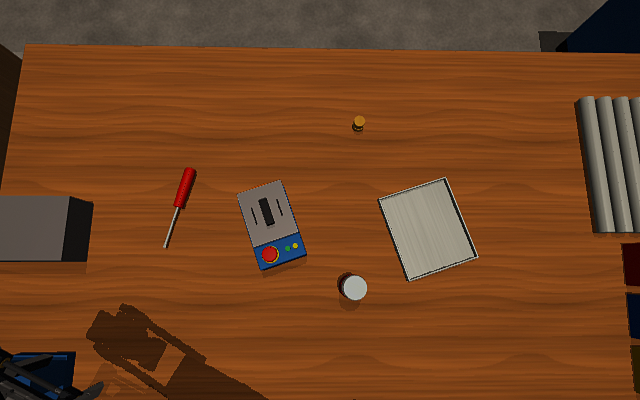

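View pics/side0.png

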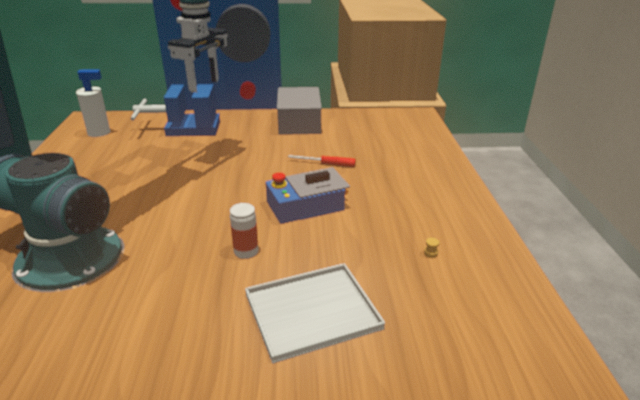

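The top view shows the unit with its tab side away from the robot: cover front corners about (237,193) and (281,180), button at (270,254). The tray corners are (379,199), (446,178), (478,257) and (409,281). The side view shows the unit near (307,195) with its tabs at (347,197), and the can and the fitting well clear. I'll enlarge the unit for a pose fit.

```bash
python3 - <<'E'
import cv2,numpy as np
a=cv2.imread("pics/top0.png")[170:280,225:320]; b=cv2.imread("pics/side0.png")[160:225,260:355]
f=lambda i:cv2.resize(i,None,fx=4,fy=4,interpolation=cv2.INTER_CUBIC)
A,B=f(a),f(b)
def grid(I,x0,y0):
    for k in range(0,I.shape[1],40): cv2.putText(I,str(x0+k//4),(k,8),0,.3,(255,255,255));cv2.line(I,(k,0),(k,I.shape[0]),(200,200,0) if 0 else (90,90,90),1)
    for k in range(0,I.shape[0],40): cv2.putText(I,str(y0+k//4),(0,k+8),0,.3,(255,255,255));cv2.line(I,(0,k),(I.shape[1],k),(90,90,90),1)
grid(A,225,170);grid(B,260,160)
M=np.zeros((440,780,3),np.uint8);M[:440,:380]=A;M[:260,390:770]=B
cv2.imwrite("pics/c1.png",M)
E
```

```text
(no output)
```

View pics/c1.png

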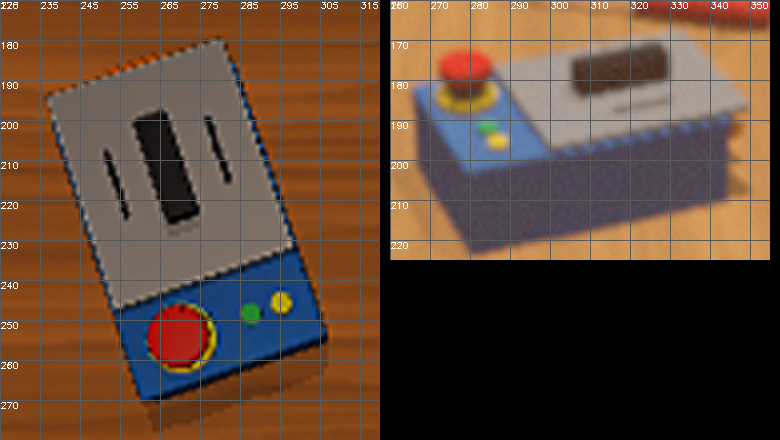

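```bash
cat > h.py <<'E'
import numpy as np
from workcell import status, snapshot, camera_model
from scipy.optimize import least_squares
from scipy.spatial.transform import Rotation as R
np.set_printoptions(precision=4,suppress=True)
def proj(n,P):
    m=camera_model(n);E=m["extrinsics"];c=np.atleast_2d(P)@E[:3,:3].T+E[:3,3];u=c@m["camera_matrix"].T
    return u[:,:2]/u[:,2:]
def place(p,L):
    return R.from_euler('z',p[2]).apply(L)+[p[0],p[1],0]
def fit(obs,p0):
    L={n:np.array([o[0] for o in v],float)/1000 for n,v in obs.items()};U={n:np.array([o[1] for o in v]) for n,v in obs.items()}
    f=lambda p:np.concatenate([(proj(n,place(p,L[n]))-U[n]).ravel() for n in L])
    s=least_squares(f,p0,loss='soft_l1');print(s.x,f(s.x).reshape(-1,2));return s.x
def delta(pos,Rt):
    "tool-frame shift (cm) and turn from the present pose"
    s=status.sense();Rc=R.from_quat(s["tcp_rot"])
    return Rc.inv().apply(np.array(pos)-s["tool_pos"])*100,(Rc.inv()*Rt).as_rotvec()
E
python3 - <<'E'
from h import *
u=fit({"top":[((-72,-53,65),(236.8,194.5)),((-72,53,65),(280.5,179.5)),((57,53,65),(298.2,232.3)),((57,-53,65),(253.2,247.7)),((110,-55,62),(260,270.5)),((110,55,62),(307,254.5))],
"side":[((-72,53,65),(349.2,187)),((-72,-53,65),(332.5,167.5)),((57,53,65),(300,197.5)),((110,55,62),(279.5,203)),((110,-55,62),(265.7,182.5))]},[.5,.1,3.4])
t=fit({"top":[((-105,-90,18),(379,199)),((-105,90,18),(446,178)),((105,90,18),(478,257)),((105,-90,18),(409,281))],
"side":[((-105,-90,18),(346,266)),((-105,90,18),(382,321)),((105,90,18),(272,354)),((105,-90,18),(247,288))]},[.5,-.2,3.4])
print(np.degrees([u[2],t[2]]))
yaw=u[2]-np.pi
Rt=R.from_euler('z',yaw)*R.from_euler('x',np.pi)
for n,L in (("tab",(-84,0,28)),("rib",(-8,0,85)),("pre",(-120,0,60))):
    w=place(u,np.array(L)/1000);print(n,w,proj("top",w),proj("side",w),np.hypot(*w[:2]))
w=place(u,np.array((-112,0,150))/1000);print(w,delta(w,Rt))
E
```

```text
[0.531  0.189  3.4783] [[-0.0536 -0.7732]
 [ 0.4093 -0.3735]
 [ 0.6493 -0.6138]
 [ 0.4872 -0.4041]
 [ 0.2298 -0.0237]
 [ 0.3616 -0.6194]
 [ 0.1288 -1.3897]
 [-0.5168 -0.91  ]
 [-0.7652 -1.7132]
 [-1.6275 -1.2722]
 [-1.6876 -2.5706]]
[ 0.5127 -0.1893  3.4558] [[-0.7063 -1.8503]
 [ 0.2231 -2.496 ]
 [ 0.891  -0.1688]
 [-0.3611 -0.1379]
 [-1.4255 -3.9095]
 [ 2.4931  0.5924]
 [-1.2736  0.8358]
 [-2.1996 -1.7165]]
[199.2896 198.0041]
tab [0.6103 0.2168 0.028 ] [[259.5402 185.3612]] [[344.2748 187.6715]] 0.6476467762055633
rib [0.5386 0.1916 0.085 ] [[266.4674 210.8937]] [[316.6525 173.2473]] 0.5716476862989534
pre [0.6443 0.2286 0.06  ] [[253.0219 167.9592]] [[357.5425 174.1593]] 0.6836464157337451
[0.6367 0.226  0.15  ] (array([-47.8076,  -7.1914,   5.4489]), array([-0.0012,  0.0022,  2.3612]))
```

Emit:
{"name": "jog_arm", "arguments": {"commands": [[-3.98,-0.6,0.4,0,0,0],[-3.98,-0.6,0.4,0,0,0],[-3.98,-0.6,0.4,0,0,0],[-3.98,-0.6,0.4,0,0,0],[-3.98,-0.6,0.4,0,0,0],[-3.98,-0.6,0.4,0,0,0],[-3.98,-0.6,0.4,0,0,0],[-3.98,-0.6,0.4,0,0,0],[-3.98,-0.6,0.4,0,0,0],[-3.98,-0.6,0.4,0,0,0],[-3.98,-0.6,0.4,0,0,0],[-3.98,-0.6,0.4,0,0,0]], "fingers": 0}}

```text
time_s: 1.1
tool_pos: [0.6377, 0.2251, 0.1565]
tcp_rot: [0.22, 0.975, -0.0, -0.001]
contact_force: [1.2, 0.4, 0.3]
grip_width: 0.185
grip_force: 0.0
```

Emit:
{"name": "jog_arm", "arguments": {"commands": [[0,0,0,0,0,0.12],[0,0,0,0,0,0.12],[0,0,0,0,0,0.12],[0,0,0,0,0,0.12],[0,0,0,0,0,0.12],[0,0,0,0,0,0.12],[0,0,0,0,0,0.12],[0,0,0,0,0,0.12],[0,0,0,0,0,0.12],[0,0,0,0,0,0.12],[0,0,0,0,0,0.12],[0,0,0,0,0,0.12]]}}

```text
time_s: 2.1
tool_pos: [0.6362, 0.2266, 0.1565]
tcp_rot: [0.81, 0.586, -0.001, -0.0]
contact_force: [-0.2, -0.4, -0.1]
grip_width: 0.004
grip_force: 0.0
```

Emit:
{"name": "jog_arm", "arguments": {"commands": [[0,0,0,0,0,0.115],[0,0,0,0,0,0.115],[0,0,0,0,0,0.115],[0,0,0,0,0,0.115],[0,0,0,0,0,0.115],[0,0,0,0,0,0.115],[0,0,0,0,0,0.115],[0,0,0,0,0,0.115],[0,0,0,0,0,0],[0,0,0,0,0,0]]}}

```text
time_s: 2.93
tool_pos: [0.6363, 0.2266, 0.1568]
tcp_rot: [0.986, 0.17, -0.001, -0.0]
contact_force: [-0.0, 0.0, -0.2]
grip_width: 0.006
grip_force: 0.0
```

```bash
cat > d.py <<'E'
from h import *
import sys
u=np.array([0.531,0.189,3.4783]); Rt=R.from_euler('z',u[2]-np.pi)*R.from_euler('x',np.pi)
s=status.sense();print(s["time_s"],s["tool_pos"],s["contact_force"],s["joint_pos"])
L=R.from_euler('z',-u[2]).apply(s["tool_pos"]-[u[0],u[1],0])*1000;print("TCP in unit mm",L)
print("force in unit",R.from_euler('z',-u[2]).apply(s["contact_force"]))
print(delta(place(u,np.array(eval(sys.argv[1]))/1000),Rt))
E
python3 d.py "(-112,0,24)"
```

```text
2.9333 [0.6363 0.2266 0.1568] [-0.0464  0.0183 -0.2086] [0.2581 0.382  1.1114 0.0001 1.6492 1.4882]
TCP in unit mm [-111.8341   -0.6812  156.8069]
force in unit [ 0.0377 -0.0326 -0.2086]
(array([ 0.0309,  0.0711, 13.2806]), array([-0.0002,  0.0011,  0.004 ]))
```

Emit:
{"name": "jog_arm", "arguments": {"commands": [[0,0,3.4,0,0,0],[0,0.03,3.4,0,0,0],[0,0.04,3.4,0,0,0],[0,0,2.4,0,0,0],[0,0,1.0,0,0,0],[0,0,0,0,0,0],[-0.5,0,0,0,0,0],[-0.4,0,0,0,0,0],[-0.2,0,0,0,0,0],[0,0,0,0,0,0],[0,0,0,0,0,0]]}}

```text
time_s: 3.85
tool_pos: [0.6273, 0.2225, 0.0234]
tcp_rot: [0.986, 0.168, 0.002, -0.0]
contact_force: [-0.5, 0.3, 0.2]
grip_width: 0.002
grip_force: 0.0
```

Emit:
{"name": "jog_arm", "arguments": {"commands": [[-0.1,0,0,0,0,0],[-0.1,0,0,0,0,0],[-0.05,0,0,0,0,0],[0,0,0,0,0,0],[0,0,0,0,0,0]]}}

```text
time_s: 4.27
tool_pos: [0.624, 0.2215, 0.0214]
tcp_rot: [0.986, 0.168, -0.0, -0.0]
contact_force: [0.2, -1.0, 0.5]
grip_width: 0.007
grip_force: 0.0
```

```bash
python3 d.py "(-92,0,20)"
```

```text
4.2667 [0.624  0.2215 0.0214] [ 0.1634 -1.0265  0.5261] [0.2555 0.4279 1.3241 0.0001 1.3897 1.4884]
TCP in unit mm [-98.5522   0.0496  21.3785]
force in unit [0.185  1.0229 0.5261]
(array([-0.6552, -0.0057,  0.1379]), array([-0.0001,  0.0001,  0.0011]))
```

Emit:
{"name": "jog_arm", "arguments": {"commands": [[-0.05,0,0,0,0,0],[-0.05,0,0,0,0,0],[-0.05,0,0,0,0,0],[0,0,0,0,0,0],[0,0,0,0,0,0]]}}

```text
time_s: 4.68
tool_pos: [0.6227, 0.221, 0.0215]
tcp_rot: [0.986, 0.168, 0.0, -0.0]
contact_force: [-0.2, -0.5, -0.5]
grip_width: 0.005
grip_force: 0.0
```

Emit:
{"name": "jog_arm", "arguments": {"commands": [[-0.05,0,0,0,0,0],[-0.05,0,0,0,0,0],[-0.05,0,0,0,0,0],[0,0,0,0,0,0],[0,0,0,0,0,0]]}}

```text
time_s: 5.1
tool_pos: [0.6212, 0.2205, 0.0215]
tcp_rot: [0.986, 0.168, 0.0, -0.0]
contact_force: [0.5, -0.0, 0.6]
grip_width: 0.005
grip_force: 0.0
```

Emit:
{"name": "jog_arm", "arguments": {"commands": [[-0.05,0,0,0,0,0],[-0.05,0,0,0,0,0],[-0.05,0,0,0,0,0],[0,0,0,0,0,0],[0,0,0,0,0,0]]}}

```text
time_s: 5.52
tool_pos: [0.6202, 0.2202, 0.0216]
tcp_rot: [0.986, 0.168, 0.001, -0.0]
contact_force: [2.1, 0.5, -1.2]
grip_width: 0.004
grip_force: 0.8
```

Emit:
{"name": "jog_arm", "arguments": {"commands": [[-0.05,0,0,0,0,0],[-0.05,0,0,0,0,0],[0,0,0,0,0,0],[0,0,0,0,0,0]]}}

```text
time_s: 5.85
tool_pos: [0.6197, 0.22, 0.022]
tcp_rot: [0.986, 0.168, 0.001, -0.0]
contact_force: [4.4, 2.0, -0.5]
grip_width: 0.006
grip_force: 1.9
```

Emit:
{"name": "jog_arm", "arguments": {"commands": [[-0.05,0,0,0,0,0],[-0.05,0,0,0,0,0],[0,0,0,0,0,0],[0,0,0,0,0,0]]}}

```text
time_s: 6.18
tool_pos: [0.6191, 0.2197, 0.0224]
tcp_rot: [0.986, 0.168, 0.002, -0.0]
contact_force: [3.9, 1.4, 1.0]
grip_width: 0.004
grip_force: 2.5
```

Emit:
{"name": "jog_arm", "arguments": {"commands": [[-0.05,0,0,0,0,0],[-0.05,0,0,0,0,0],[0,0,0,0,0,0],[0,0,0,0,0,0]]}}

```text
time_s: 6.52
tool_pos: [0.6187, 0.2196, 0.0228]
tcp_rot: [0.986, 0.168, 0.002, -0.0]
contact_force: [5.1, 1.3, 0.6]
grip_width: 0.002
grip_force: 2.9
```

```bash
python3 d.py "(-92,0,20)"; python3 - <<'E'
from h import *
import cv2
for n,c in(("side",(160,225,260,355)),("top",(170,280,225,320))):
    p=snapshot(n)[:,:,::-1];cv2.imwrite(f"pics/{n}1.png",p)
    a=cv2.imread(f"pics/{n}0.png");r=c
    d=cv2.absdiff(p,a)[r[0]:r[1],r[2]:r[3]];print(n,d.mean())
E
```

```text
6.5167 [0.6187 0.2196 0.0228] [5.0962 1.3461 0.5674] [0.2546 0.4115 1.3438 0.0003 1.3817 1.4875]
TCP in unit mm [-92.8441   0.0831  22.7653]
force in unit [-5.2547  0.4132  0.5674]
(array([-0.0856, -0.0084,  0.2761]), array([ 0.    , -0.0045,  0.0011]))
side 14.442645074224021
top 36.06172248803828
```

Emit:
{"name": "jog_arm", "arguments": {"commands": [[-0.05,0,0.03,0,0,0],[-0.05,0,0.03,0,0,0],[0,0,0,0,0,0],[0,0,0,0,0,0]]}}

```text
time_s: 6.95
tool_pos: [0.6185, 0.2195, 0.0229]
tcp_rot: [0.986, 0.168, 0.003, -0.001]
contact_force: [6.4, 3.7, 1.5]
grip_width: 0.003
grip_force: 3.4
```

Emit:
{"name": "jog_arm", "arguments": {"commands": [[-0.05,0,0.03,0,0,0],[-0.05,0,0.03,0,0,0],[0,0,0,0,0,0],[0,0,0,0,0,0]]}}

```text
time_s: 7.28
tool_pos: [0.6184, 0.2195, 0.0229]
tcp_rot: [0.986, 0.168, 0.004, -0.001]
contact_force: [6.9, 3.4, 2.5]
grip_width: 0.006
grip_force: 3.8
```

```bash
cat > look.py <<'E'
from h import *
import cv2,sys
k=sys.argv[1];f=lambda i:cv2.resize(i,None,fx=4,fy=4,interpolation=cv2.INTER_CUBIC)
p=snapshot("side")[:,:,::-1];cv2.imwrite(f"pics/side{k}.png",p)
q=cv2.imread("pics/side0.png" if len(sys.argv)<3 else sys.argv[2])
cv2.imwrite(f"pics/cmp{k}.png",np.vstack([f(x[155:225,255:375]) for x in(q,p)]))
E
python3 d.py "(-92,0,20)"; python3 look.py 2
```

```text
7.2833 [0.6184 0.2195 0.0229] [6.8699 3.4038 2.5459] [0.2544 0.4077 1.3488 0.0006 1.3764 1.4873]
TCP in unit mm [-92.5166   0.1037  22.9321]
force in unit [-7.6087 -0.9429  2.5459]
(array([-0.0542, -0.0105,  0.2927]), array([ 0.0001, -0.0087,  0.0011]))
```

View pics/cmp2.png

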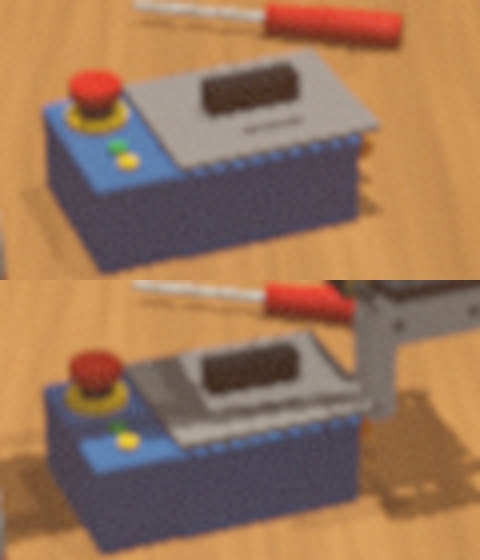

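The picture shows the fingers at about (350,188) against the tab and the cover still shut. The force is rising gently, so I'll keep pressing.

Emit:
{"name": "jog_arm", "arguments": {"commands": [[-0.05,0,0.0,0,0,0],[-0.05,0,0.0,0,0,0],[0,0,0,0,0,0],[0,0,0,0,0,0]]}}

```text
time_s: 7.67
tool_pos: [0.6177, 0.2192, 0.0234]
tcp_rot: [0.986, 0.168, 0.005, -0.001]
contact_force: [7.7, 3.1, 4.3]
grip_width: 0.006
grip_force: 3.8
```

```bash
cat > chk.py <<'E'
from h import *
import cv2
p=snapshot("side")[:,:,::-1];d=cv2.absdiff(p,cv2.imread("pics/side2.png"))[160:210,285:350]
print("diff",d.mean(),(d.max(2)>40).sum())
E
python3 chk.py;python3 d.py "(-92,0,20)"
```

```text
diff 8.129948717948718 203
7.7167 [0.6177 0.2192 0.0234] [6.7906 2.9157 3.8422] [0.2542 0.4053 1.3511 0.0006 1.3756 1.4871]
TCP in unit mm [-91.8673   0.1149  23.3888]
force in unit [-7.3726 -0.5085  3.8422]
(array([ 0.01  , -0.0115,  0.339 ]), array([ 0.0002, -0.0096,  0.0011]))
```

Emit:
{"name": "jog_arm", "arguments": {"commands": [[-0.05,0,0.0,0,0,0],[-0.05,0,0.0,0,0,0],[0,0,0,0,0,0],[0,0,0,0,0,0]]}}

```text
time_s: 8.05
tool_pos: [0.6172, 0.2191, 0.0237]
tcp_rot: [0.986, 0.168, 0.005, -0.001]
contact_force: [7.2, 2.0, 4.8]
grip_width: 0.006
grip_force: 4.2
```

```bash
python3 chk.py;python3 d.py "(-92,0,20)"
```

```text
diff 10.378461538461538 340
8.1 [0.6173 0.2191 0.0237] [6.8227 3.1952 3.3742] [0.2541 0.4031 1.3535 0.0008 1.3742 1.487 ]
TCP in unit mm [-91.3518   0.1155  23.6935]
force in unit [-7.4952 -0.7617  3.3742]
(array([ 0.0608, -0.0115,  0.37  ]), array([ 0.0002, -0.0108,  0.0011]))
```

```bash
python3 look.py 3 pics/side2.png
```

```text
(no output)
```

View pics/cmp3.png

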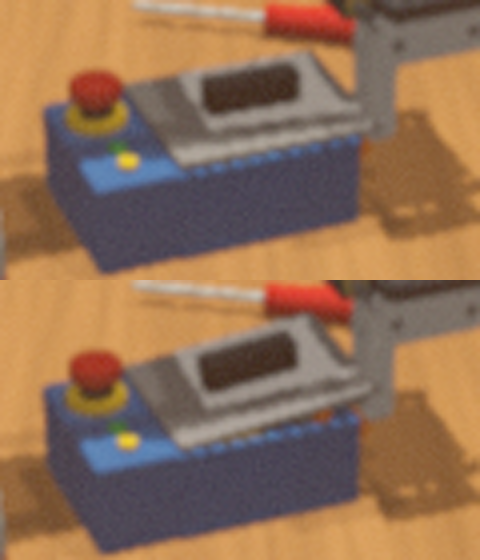

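The cover's front edge has risen about 5 px (near corner at about (347,181), was 187). I'll hold for half a second, then back off.

Emit:
{"name": "jog_arm", "arguments": {"commands": [[0,0,0,0,0,0],[0,0,0,0,0,0],[0,0,0,0,0,0],[0,0,0,0,0,0],[0,0,0,0,0,0],[0,0,0,0,0,0],[0,0,0,0,0,0],[0,0,0,0,0,0]]}}

```text
time_s: 8.82
tool_pos: [0.6172, 0.219, 0.0237]
tcp_rot: [0.986, 0.168, 0.005, -0.001]
contact_force: [8.1, 3.4, 4.3]
grip_width: 0.006
grip_force: 4.1
```

Emit:
{"name": "jog_arm", "arguments": {"commands": [[0.1,0,0,0,0,0],[0.2,0,0,0,0,0],[0.3,0,0,0,0,0],[0.8,0,0,0,0,0],[1.2,0,0,0,0,0],[0.8,0,0,0,0,0],[0,0,-1,0,0,0],[0,0,-3,0,0,0],[0,0,-4,0,0,0],[0,0,-4,0,0,0],[0,0,-3,0,0,0],[0,0,0,0,0,0]], "fingers": 0}}

```text
time_s: 9.82
tool_pos: [0.6482, 0.2297, 0.181]
tcp_rot: [0.986, 0.168, 0.007, -0.001]
contact_force: [0.4, 0.0, 1.2]
grip_width: 0.005
grip_force: 0.0
```

```bash
python3 chk.py;python3 d.py "(-8,0,150)"; python3 - <<'E'
from h import *
import cv2
f=lambda i:cv2.resize(i,None,fx=4,fy=4,interpolation=cv2.INTER_CUBIC)
a=snapshot("side")[:,:,::-1];b=snapshot("top")[:,:,::-1];cv2.imwrite("pics/side4.png",a);cv2.imwrite("pics/top4.png",b)
M=np.zeros((440,790,3),np.uint8);M[:440,:380]=f(b[170:280,225:320]);M[:260,390:790]=f(a[155:220,260:360]);cv2.imwrite("pics/m4.png",M)
E
```

```text
diff 15.227794871794872 642
9.8667 [0.647  0.2294 0.177 ] [-0.3899 -0.2198  0.8367] [ 0.2582  0.3944  1.0551 -0.0001  1.6826  1.4912]
TCP in unit mm [-122.8592    0.2058  177.0173]
force in unit [0.4406 0.0787 0.8367]
(array([-11.5108,  -0.0353,   2.5937]), array([ 0.0008, -0.0094,  0.0011]))
```

View pics/m4.png

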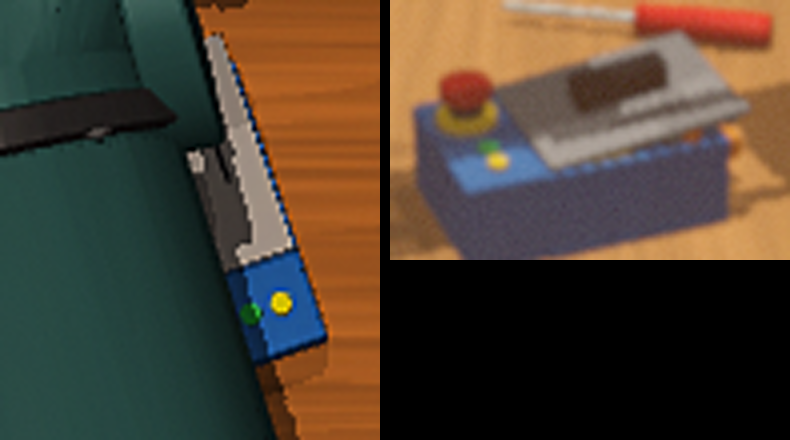

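The cover is up: near front corner at (349,180), far front corner at (333,163), rear edge unchanged at (300,196). That is about 0.1 rad. Next I'll grip the rib with the tool tilted to match.

```bash
cat > c.py <<'E'
from h import *
import sys
u=np.array([0.531,0.189,3.4783])
def T(th): return R.from_euler('z',u[2])*R.from_euler('y',th)*R.from_euler('z',-np.pi)*R.from_euler('x',np.pi)
if __name__=="__main__":
    pos=eval(sys.argv[1]);th=float(sys.argv[2]);s=status.sense()
    print(s["time_s"],"TCP unit",R.from_euler('z',-u[2]).apply(s["tool_pos"]-[u[0],u[1],0])*1000,"F unit",R.from_euler('z',-u[2]).apply(s["contact_force"]),s["grip_width"],s["grip_force"])
    print("delta",*delta(place(u,np.array(pos)/1000),T(th)),"j",s["joint_pos"])
E
python3 c.py "(-4,0,125)" 0.1
```

```text
9.9667 TCP unit [-120.3941    0.0312  170.2769] F unit [-0.1919  0.2899 -0.8116] 0.004817340180735314 0.0
delta [-11.6341  -0.0156   4.5414] [-0.0001  0.1012  0.0011] j [ 0.2582  0.3986  1.0627 -0.0001  1.6815  1.4912]
```

Emit:
{"name": "jog_arm", "arguments": {"commands": [[-2,0,0,0,0.05,0],[-2,0,0,0,0.05,0],[-2.5,0,0.5,0,0,0],[-2.5,0,1,0,0,0],[-2.5,0,1.5,0,0,0],[0,0,0,0,0,0],[0,0,0,0,0,0],[0,0,0,0,0,0]], "fingers": 0.45}}

```text
time_s: 10.63
tool_pos: [0.5404, 0.1921, 0.1315]
tcp_rot: [0.985, 0.168, 0.049, -0.008]
contact_force: [0.9, 0.3, 0.4]
grip_width: 0.445
grip_force: 0.0
```

```bash
python3 c.py "(-7,0,75.5)" 0.1
```

```text
10.6333 TCP unit [ -9.8859   0.2068 131.4575] F unit [-0.9013  0.0228  0.396 ] 0.4451212826279415 0.0
delta [-0.8427 -0.02    5.5395] [-0.0003  0.0006  0.0009] j [0.2364 0.0894 1.5191 0.0103 1.4342 1.4686]
```

Emit:
{"name": "jog_arm", "arguments": {"commands": [[-0.4,0,0.5,0,0,0],[-0.4,0,1,0,0,0],[0,0,1,0,0,0],[0,0,1,0,0,0],[0,0,0.8,0,0,0],[0,0,0.4,0,0,0],[0,0,0.3,0,0,0],[0,0,0.2,0,0,0],[0,0,0,0,0,0],[0,0,0,0,0,0],[0,0,0,0,0,0]]}}

```text
time_s: 11.55
tool_pos: [0.5378, 0.1912, 0.0801]
tcp_rot: [0.985, 0.168, 0.05, -0.008]
contact_force: [-0.6, -0.4, 0.4]
grip_width: 0.448
grip_force: 0.0
```

```bash
python3 c.py "(-7,0,75.5)" 0.1
```

```text
11.55 TCP unit [-7.1403  0.215  80.0592] F unit [0.674  0.2265 0.4193] 0.44775263719146224 0.0
delta [-0.06   -0.0215  0.4522] [-0.0001 -0.0013  0.001 ] j [0.2358 0.1151 1.5963 0.0106 1.3295 1.4669]
```

Emit:
{"name": "jog_arm", "arguments": {"commands": [[0,0,0.15,0,0,0],[0,0,0.15,0,0,0],[0,0,0.1,0,0,0],[0,0,0,0,0,0],[0,0,0,0,0,0]]}}

```text
time_s: 11.97
tool_pos: [0.5377, 0.1912, 0.0753]
tcp_rot: [0.985, 0.168, 0.049, -0.008]
contact_force: [-0.2, -0.0, 0.1]
grip_width: 0.448
grip_force: 0.0
```

Emit:
{"name": "jog_arm", "arguments": {"commands": [[0,0,0,0,0,0],[0,0,0,0,0,0],[0,0,0,0,0,0],[0,0,0,0,0,0],[0,0,0,0,0,0],[0,0,0,0,0,0],[0,0,0,0,0,0],[0,0,0,0,0,0]], "fingers": 0}}

```text
time_s: 12.63
tool_pos: [0.5378, 0.1913, 0.0755]
tcp_rot: [0.985, 0.168, 0.049, -0.009]
contact_force: [0.0, 0.1, 0.0]
grip_width: 0.188
grip_force: 30.0
```

```bash
python3 c.py "(-19,0,75.5)" 0.1; python3 look.py 5 pics/side4.png
```

```text
12.6333 TCP unit [-7.1458  0.062  75.4789] F unit [-0.0768 -0.0876  0.0402] 0.18817664846031024 30.000069737434387
delta [ 1.1797 -0.0048  0.1164] [-0.0003 -0.0001  0.0011] j [0.2361 0.1195 1.6009 0.0107 1.3217 1.4669]
```

View pics/cmp5.png

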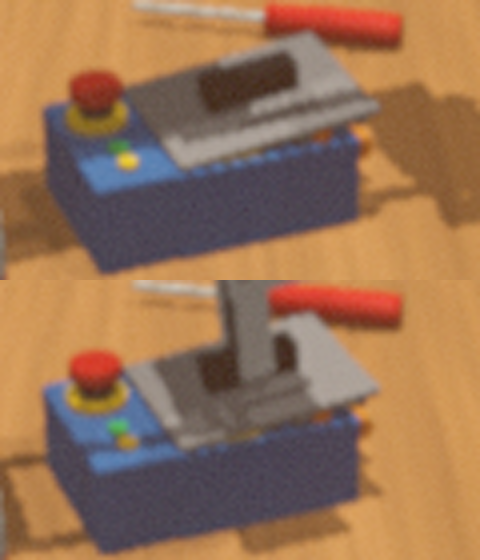

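The fingers hold the rib (opening 17.7 mm against 18) at the tilted pose, and the front edge is unchanged at about (349,181). Now I'll draw it back.

Emit:
{"name": "jog_arm", "arguments": {"commands": [[0.1,0,0.01,0,0,0],[0.1,0,0.01,0,0,0],[0.1,0,0.01,0,0,0],[0.1,0,0.01,0,0,0],[0,0,0,0,0,0],[0,0,0,0,0,0]]}}

```text
time_s: 13.18
tool_pos: [0.5416, 0.1925, 0.0754]
tcp_rot: [0.985, 0.168, 0.049, -0.008]
contact_force: [-1.1, -0.0, 1.6]
grip_width: 0.196
grip_force: 30.0
```

Emit:
{"name": "jog_arm", "arguments": {"commands": [[0.1,0,0.01,0,0,0],[0.1,0,0.01,0,0,0],[0.1,0,0.01,0,0,0],[0.1,0,0.01,0,0,0],[0,0,0,0,0,0],[0,0,0,0,0,0]]}}

```text
time_s: 13.68
tool_pos: [0.5456, 0.194, 0.0755]
tcp_rot: [0.985, 0.168, 0.05, -0.008]
contact_force: [-2.0, -0.7, 1.3]
grip_width: 0.19
grip_force: 30.0
```

Emit:
{"name": "jog_arm", "arguments": {"commands": [[0.1,0,0.01,0,0,0],[0.1,0,0.01,0,0,0],[0.1,0,0.01,0,0,0],[0.1,0,0.01,0,0,0],[0,0,0,0,0,0],[0,0,0,0,0,0]]}}

```text
time_s: 14.18
tool_pos: [0.5494, 0.1953, 0.0755]
tcp_rot: [0.985, 0.168, 0.05, -0.008]
contact_force: [-0.7, -0.1, 0.1]
grip_width: 0.188
grip_force: 30.0
```

```bash
python3 c.py "(-20,0,75.5)" 0.1
```

```text
14.1833 TCP unit [-19.4414   0.162   75.4677] F unit [ 0.6949 -0.0908  0.0799] 0.1878881692486487 30.000130534172058
delta [ 0.0559 -0.0161  0.0024] [-0.0002 -0.0005  0.0011] j [0.2382 0.1457 1.5714 0.0103 1.3245 1.4692]
```

Emit:
{"name": "jog_arm", "arguments": {"commands": [[0.1,0,0.01,0,0,0],[0.05,0,0.005,0,0,0],[0,0,0,0,0,0],[0.01,0,-0.1,0,0,0],[0.02,0,-0.2,0,0,0],[0,0,0,0,0,0],[0,0,0,0,0,0]]}}

```text
time_s: 14.77
tool_pos: [0.5508, 0.1958, 0.0785]
tcp_rot: [0.985, 0.168, 0.05, -0.008]
contact_force: [0.2, -0.2, -1.0]
grip_width: 0.189
grip_force: 30.0
```

Emit:
{"name": "jog_arm", "arguments": {"commands": [[0.02,0,-0.2,0,0,0],[0.02,0,-0.2,0,0,0],[0.02,0,-0.2,0,0,0],[0.02,0,-0.2,0,0,0],[0,0,0,0,0,0]]}}

```text
time_s: 15.18
tool_pos: [0.551, 0.1958, 0.0873]
tcp_rot: [0.985, 0.168, 0.05, -0.008]
contact_force: [-0.7, 0.6, -1.4]
grip_width: 0.183
grip_force: 30.0
```

Emit:
{"name": "jog_arm", "arguments": {"commands": [[0.05,0,-0.5,0,0,0],[0.05,0,-0.5,0,0,0],[0.1,0,-1,0,0,0],[0.1,0,-1,0,0,0],[0.15,0,-1.5,0,0,0],[0.2,0,-2,0,0,0],[0.2,0,-2,0,0,0],[0.2,0,-1.5,0,-0.03,0],[0.1,0,-1,0,-0.03,0],[0,0,-1,0,-0.04,0],[0,0,0,0,0,0]]}}

```text
time_s: 16.1
tool_pos: [0.5532, 0.1964, 0.2109]
tcp_rot: [0.986, 0.168, 0.003, -0.0]
contact_force: [0.4, 0.6, -1.2]
grip_width: 0.189
grip_force: 30.0
```

```bash
python3 c.py "(-20,0,190)" 0.0; python3 - <<'E'
from c import *
t=np.array([0.5127,-0.1893,3.4558])
# cover origin (cover frame) relative TCP: TCP at cover x about -8, y 0
th=t[2]
Rt=R.from_euler('z',th)*R.from_euler('z',-np.pi)*R.from_euler('x',np.pi)
p=place(t,np.array([-.0005,0,.12]));print(p,np.hypot(*p[:2]),delta([p[0],p[1],.2],Rt))
import cv2;cv2.imwrite("pics/side6.png",snapshot("side")[100:400,200:500,::-1])
E
```

```text
16.1 TCP unit [-23.401   0.35  210.899] F unit [-0.5985 -0.4579 -1.2163] 0.1891397679080937 29.999603033065796
delta [-0.3526 -0.0364  2.0878] [ 0.0005 -0.006   0.0011] j [0.2445 0.1644 1.2744 0.     1.6968 1.4776]
[ 0.5132 -0.1891  0.12  ] 0.5469233250506652 (array([-16.5599,  35.0488,   1.0086]), array([ 0.0004, -0.006 ,  0.0236]))
```

View pics/side6.png

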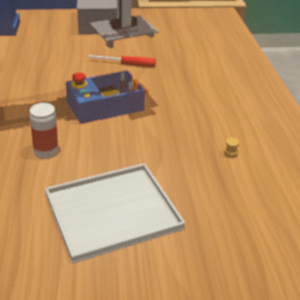

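The compartment is open and empty of the cover, which hangs free above it; the can at about (243,230) lies off the path at a safe height. Now over to the tray.

Emit:
{"name": "jog_arm", "arguments": {"commands": [[-0.58,1.23,0,0,0,0],[-1.02,2.15,0,0,0,0],[-1.45,3.07,0,0,0,0],[-1.74,3.69,0,0,0,0],[-1.74,3.69,0,0,0,0],[-1.74,3.69,0,0,0,0],[-1.74,3.69,0,0,0,0],[-1.74,3.69,0,0,0,0],[-1.74,3.69,0,0,0,0],[-1.45,3.07,0,0,0,0],[-1.02,2.15,0,0,0,0.02],[-0.58,1.23,0,0,0,0]]}}

```text
time_s: 17.15
tool_pos: [0.5086, -0.1929, 0.206]
tcp_rot: [0.988, 0.156, -0.001, 0.0]
contact_force: [1.3, -0.1, -1.6]
grip_width: 0.185
grip_force: 30.0
```

Emit:
{"name": "jog_arm", "arguments": {"commands": [[0,0,0,0,0,0],[0,0,0,0,0,0],[0,0,0,0,0,0]]}}

```text
time_s: 17.4
tool_pos: [0.5106, -0.1883, 0.2069]
tcp_rot: [0.987, 0.159, 0.0, -0.001]
contact_force: [0.2, -0.1, -1.6]
grip_width: 0.191
grip_force: 30.0
```

```bash
cat > t.py <<'E'
from c import *
t=np.array([0.5127,-0.1893,3.4558]);Rt=R.from_euler('z',t[2]-np.pi)*R.from_euler('x',np.pi)
print(delta([t[0],t[1],float(sys.argv[1])],Rt),status.sense()["tool_pos"],status.sense()["contact_force"])
E
python3 t.py 0.06
python3 -c "
from h import *;import cv2
a=snapshot('side')[150:400,200:500,::-1];b=snapshot('top')[120:370,300:550,::-1]
cv2.imwrite('pics/m7.png',np.hstack([a,b]))"
```

```text
(array([ 0.1653,  0.1823, 14.689 ]), array([-0.0011, -0.0003,  0.0051])) [ 0.5106 -0.1883  0.2069] [ 0.2103 -0.1484 -1.619 ]
```

View pics/m7.png

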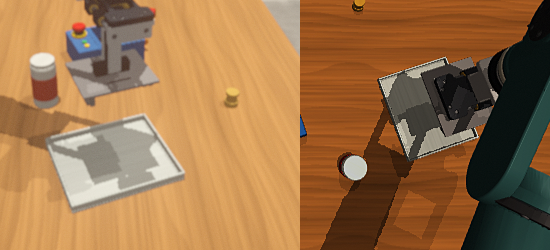

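The cover hangs level over the tray's middle, its shadow within the tray, and the can is clear at about (355,287). Lowering.

Emit:
{"name": "jog_arm", "arguments": {"commands": [[0.05,0.05,0.8,0,0,0],[0.1,0.1,1.6,0,0,0],[0,0,2,0,0,0],[0,0,2,0,0,0],[0,0,2,0,0,0],[0,0,2,0,0,0],[0,0,2,0,0,0],[0,0,1.5,0,0,0],[0,0,0.8,0,0,0],[0,0,0.3,0,0,0],[0,0,0,0,0,0],[0,0,0,0,0,0]]}}

```text
time_s: 18.5
tool_pos: [0.5133, -0.1905, 0.0579]
tcp_rot: [0.987, 0.159, 0.001, 0.0]
contact_force: [0.6, -0.2, -2.0]
grip_width: 0.19
grip_force: 30.0
```

```bash
python3 t.py 0.034
```

```text
(array([-0.0243, -0.134 ,  2.3928]), array([ 0.001 , -0.0012,  0.0042])) [ 0.5133 -0.1905  0.0579] [ 0.6201 -0.157  -2.0336]
```

Emit:
{"name": "jog_arm", "arguments": {"commands": [[0,0,0.4,0,0,0],[0,0,0.4,0,0,0],[0,0,0.4,0,0,0],[0,0,0.3,0,0,0],[0,0,0.2,0,0,0],[0,0,0.1,0,0,0],[0,0,0,0,0,0],[0,0,0,0,0,0]]}}

```text
time_s: 19.17
tool_pos: [0.5126, -0.1906, 0.039]
tcp_rot: [0.987, 0.158, 0.0, -0.0]
contact_force: [-1.0, 0.9, -2.0]
grip_width: 0.19
grip_force: 30.0
```

Emit:
{"name": "jog_arm", "arguments": {"commands": [[0,0,0.1,0,0,0],[0,0,0.1,0,0,0],[0,0,0.1,0,0,0],[0,0,0,0,0,0],[0,0,0,0,0,0]]}}

```text
time_s: 19.58
tool_pos: [0.5126, -0.1905, 0.036]
tcp_rot: [0.987, 0.158, -0.0, -0.0]
contact_force: [-0.4, -0.3, -1.2]
grip_width: 0.189
grip_force: 30.0
```

Emit:
{"name": "jog_arm", "arguments": {"commands": [[0,0,0.05,0,0,0],[0,0,0.05,0,0,0],[0,0,0.05,0,0,0],[0,0,0,0,0,0],[0,0,0,0,0,0]]}}

```text
time_s: 20.0
tool_pos: [0.5126, -0.1905, 0.0345]
tcp_rot: [0.987, 0.158, -0.0, -0.0]
contact_force: [-0.8, -0.4, -1.0]
grip_width: 0.189
grip_force: 30.0
```

Emit:
{"name": "jog_arm", "arguments": {"commands": [[0,0,0.05,0,0,0],[0,0,0.05,0,0,0],[0,0,0.05,0,0,0],[0,0,0,0,0,0],[0,0,0,0,0,0]]}}

```text
time_s: 20.42
tool_pos: [0.5126, -0.1905, 0.033]
tcp_rot: [0.987, 0.158, 0.0, -0.0]
contact_force: [-1.2, -0.0, -1.5]
grip_width: 0.189
grip_force: 30.0
```

Emit:
{"name": "jog_arm", "arguments": {"commands": [[0,0,0.05,0,0,0],[0,0,0.05,0,0,0],[0,0,0,0,0,0],[0,0,0,0,0,0]]}}

```text
time_s: 20.75
tool_pos: [0.5128, -0.1905, 0.0328]
tcp_rot: [0.987, 0.158, 0.0, 0.0]
contact_force: [-1.2, 1.7, 4.5]
grip_width: 0.189
grip_force: 30.0
```

Emit:
{"name": "jog_arm", "arguments": {"commands": [[0,0,0.05,0,0,0],[0,0,0.05,0,0,0],[0,0,0,0,0,0],[0,0,0,0,0,0]]}}

```text
time_s: 21.08
tool_pos: [0.5128, -0.1905, 0.0327]
tcp_rot: [0.987, 0.158, 0.0, 0.0]
contact_force: [-3.9, 2.4, 8.8]
grip_width: 0.189
grip_force: 30.0
```

Seated. I'll relax the press, open, and withdraw straight up.

Emit:
{"name": "jog_arm", "arguments": {"commands": [[0,0,-0.08,0,0,0],[0,0,-0.07,0,0,0],[0,0,0,0,0,0]]}}

```text
time_s: 21.33
tool_pos: [0.5128, -0.1905, 0.0328]
tcp_rot: [0.987, 0.158, 0.0, 0.0]
contact_force: [-0.3, 1.2, 3.7]
grip_width: 0.186
grip_force: 30.0
```

Emit:
{"name": "jog_arm", "arguments": {"commands": [[0,0,0,0,0,0],[0,0,0,0,0,0],[0,0,0,0,0,0],[0,0,0,0,0,0],[0,0,0,0,0,0],[0,0,0,0,0,0]], "fingers": 0.45}}

```text
time_s: 21.83
tool_pos: [0.5126, -0.1906, 0.0323]
tcp_rot: [0.987, 0.158, -0.0, -0.0]
contact_force: [-0.6, 0.6, 0.4]
grip_width: 0.448
grip_force: 0.0
```

Emit:
{"name": "jog_arm", "arguments": {"commands": [[0,0,-0.3,0,0,0],[0,0,-0.7,0,0,0],[0,0,-1,0,0,0],[0,0,-2,0,0,0],[0,0,-3,0,0,0],[0,0,-3,0,0,0],[0,0,-3,0,0,0],[0,0,-2,0,0,0],[-2,0,-1,0,0,0],[-3,0,0,0,0,0],[-3,0,0,0,0,0],[-3,0,0,0,0,0]]}}

```text
time_s: 22.83
tool_pos: [0.4074, -0.2252, 0.1943]
tcp_rot: [0.987, 0.159, 0.001, 0.001]
contact_force: [-0.3, -0.8, -0.5]
grip_width: 0.453
grip_force: 0.0
```

Emit:
{"name": "jog_arm", "arguments": {"commands": [[-3,0,0,0,0,0],[-3,0,0,0,0,0],[-2,0,0,0,0,0],[0,0,0,0,0,0],[0,0,0,0,0,0],[0,0,0,0,0,0]]}}

```text
time_s: 23.33
tool_pos: [0.3329, -0.2499, 0.1934]
tcp_rot: [0.987, 0.158, 0.001, 0.0]
contact_force: [-0.7, 0.3, -0.4]
grip_width: 0.453
grip_force: 0.0
```

```bash
python3 -c "
from h import *;import cv2
a=snapshot('side')[100:400,180:480,::-1];b=snapshot('top')[100:400,150:520,::-1]
cv2.imwrite('pics/m8.png',np.hstack([a,b]))"
```

```text
(no output)
```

View pics/m8.png

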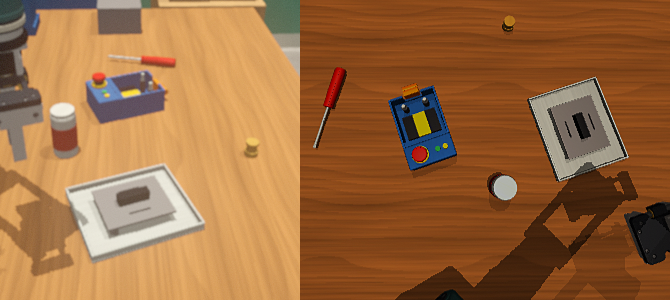

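The cover lies flat and upright in the tray, centred at about (430,225) in full top-view pixels. The can, fitting and screwdriver are where they were, and the gripper is clear.

```bash
python3 -c "
from workcell import arm
print(arm.hand_in())"
```

```text
the job is handed in; nothing more can be done
None
```

The cover was unlatched by the tab, drawn back, lifted off and laid flat and right way up in the tray; everything is released, and the job was handed in at about 23 s (no verdict was returned).

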